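# Feel out the end stop of an inspection flap, then hold it at the red mark

### The arm

A 6-joint arm with a two-finger parallel gripper is mounted at the origin on the work surface; the furniture and walls round the work are solid. World frame = base frame: x ahead of the robot, y to its left, z up, the work surface at z = 0. Lengths are in m, angles in rad, forces in N, time in s.
With the tool pointing down it reaches from about 0.3 to 0.95 m from the base axis. Payload 3.1 kg.
Tool frame: the origin (TCP) lies midway between the tips of the shut fingers; the grasp point (between the pads) lies 19 mm behind it; y points along the fingers, x is the direction in which the jaws open and shut, and the axes are right-handed (so a half turn about y gives the same grasp; the last joint's range is limited). The gripper opens to 85 mm and grips with 20 to 120 N. Pads are 22 mm wide; open, the fingers measure 114 mm over their backs; the gripper's body (76 mm by 85 mm) begins 54 mm behind the grasp point. The pads swing forward as they close: fully open they stand 13 mm farther back than shut.
Start: joints at [-1.303, 0.308, 1.634, -0, 1.2, -0.07], TCP at [0.207, -0.59, 0.231] pointing down, gripper open.
Joint ranges: [-3.06, 3.06], [-0.79, 1.96], [0.05, 2.63], [-1.19, 4.34], [0.05, 2.64], [-2.94, 2.94]. Speed limits (rad/s): [2.79, 2.79, 3.14, 3.14, 3.14, 3.14].

### API

Orientations are given as [roll, pitch, yaw] about the fixed x, y, z axes, in that order (R = Rz(yaw) Ry(pitch) Rx(roll)).
In Python, from rig import state, capture, finish_job gives the robot as it stands.
- The arm moves only by the tool drive_tool, never from a script. Its argument "motion" is a list of rows, each an object of numbers: "rx", "ry", "rz": the turn, a rotation vector about the tool's x, y, z in units of pi rad (1.0 is pi rad); "tx", "ty", "tz": the shift along the tool's x, y, z in units of 200 mm (1.0 is 200 mm); "gripper": the closure, from 0 (fully open) to 1 (shut). In form: [{"rx": .., "ry": .., "rz": .., "tx": .., "ty": .., "tz": .., "gripper": ..}, ...]. A call has 1 to 12 rows; each row is the pose to reach, as a shift and turn from the pose commanded when the call began, along the tool's axes at that moment, turning the shorter way round; what a row does not reach only later rows make up. A row lasts 1/10 s, in which the tool goes at most 50 mm and 8.59 degrees, less where a joint would pass 70% of its speed; a pose out of reach is approached as far as the arm can. A call with a number of a shift or a turn outside -1 to 1 is refused whole. A call with a gripper value outside its range is refused whole. The fingers move at their own pace and stop on an object; "force" is the grip in N (left out, the last holds). Time passes only in rows, so rows that repeat a pose let the fingers close. It gives the time, the measured TCP pose, the force and the opening at its end, in the units of the state.
- state(): the state, without advancing time (a new reading comes with each control period).
- capture(name): name is "scene" or "top" or "wrist"; returns a dict with "img" (480x640x3 uint8, red, green, blue), "fx", "fy", "cx", "cy" (pixels), "D" ([k1, k2, p1, p2, k3] as OpenCV has them; the pictures are not rectified), "R" (3x3) and "t" (3): a world point X has camera coordinates R X + t. Camera axes: x right, y down, z forward; pixel columns grow to the right and rows downward; lengths in m; the calibration is good to about 2 mm. A picture is of the moment at which its call begins. There is no depth.
- finish_job(): hands the job in, once; it reports no verdict.
The state is a dict: "t": time; "joints": joint angles; "qd": joint speeds; "effort": joint torques, N m; "tcp_pos": TCP position; "tool_rot": TCP orientation; "wrist_force": force on the tool from outside, world axes, zero at the start; "moment": the same for the moment, N m; "gripper_width": opening from 0.0 (shut) to 1.0 (fully open).
Only numpy, scipy, OpenCV 4.12 (cv2) and the standard library are available. Lean on these libraries where they do the work, as an engineer would, in place of code of your own. Each camera call takes 0.05 s, during which the arm holds its last target.

### The job

Take the blue inspection flap of the grey parts-washing box by its steel handle bar, swing it up until it meets the rubber-tipped end stop, and press it gently against the stop to feel that it is sound. Then bring the flap back down until its yellow pointer lines up with the red mark on the angle scale, and keep it there: the program finishes while still gripping the handle bar and holding the flap up at the mark, clear of the stop. Do not shift the red mark, and leave the other things on the bench where they are.

Things in the scene. Friction and masses are not known exactly. Their poses are not given: they have to be found in the camera images.
- housing: grey open parts-washing box, 150x125 mm, top 94 mm above the bench, on a dark base plate bolted to the bench; a piston stands inside. Origin: under its middle, on the bench; x away from the robot (turned up to 17 degrees either way), y to the left, z up. The flap's hinge axis is level, along x, 70 mm to the left of the origin and 100 mm up
- flap (a joint): angle of the blue flap on the box: 0 = shut (level), growing as it opens upward; 1.57 would be upright. A steel plate, 130 mm along the hinge x 102 mm x 8 mm, hinged on its left edge. It weighs 0.3 to 0.65 kg and its hinge is nearly free: it falls shut when let go
- flap_hinge (a point): middle of the flap's hinge axis, 100 mm above the bench. Turns with the flap: its x axis lies along the hinge, away from the robot, its -y axis points from the hinge through the plate to the handle bar (level when shut, rising as the flap opens)
- flap_grip (a point): middle of the handle bar: round steel, 10 mm thick, 90 mm long, parallel to the hinge and 175 mm from it, in the plate's plane, right of the box; 100 mm above the bench when shut. Two side rods at its ends join it to the plate, with an open gap of 60 mm between bar and plate. It can be pinched from straight above and turns between the pads as the flap swings. Axes as flap_hinge
- mark (a joint): angle of the red mark, in the same sense as joint flap (lined up when both are equal); 0.45 to 0.9. A red clip held by friction on the rim (radius 106 mm about the hinge) of the white quarter-circle scale, ticks every 10 degrees, upright in front of the flap. The yellow pointer strip on the flap's front edge, just behind the scale, shows beyond the rim, out to 150 mm from the hinge
- mark_tip (a point): centre of the red clip (34 mm long outward from the hinge axis, 9 mm wide, 12 mm deep), 120 mm from the hinge axis and 88 mm towards the robot from the flap's middle; the line from the hinge axis through it is the marked angle
- stop: end stop: a level screw in a grey bracket on the box's left, with a sprung buffer whose black rubber tip is 16 mm across. Origin: centre of the tip's face at rest, 90 mm above the hinge axis; its y axis runs back along the screw. Its setting varies: the plate's upper face meets it at a flap angle of about 1.1 to 1.4, always well above the mark; the buffer then gives 1 mm for each 2.5 N
- bolt_tin: bystander, to be left alone: open shallow tin of bolts, 72x77x37 mm; origin under its middle
- spanner_13: bystander, to be left alone: steel spanner lying flat, 28x176x7 mm; origin under its middle
- tape_roll: bystander, to be left alone: roll of clear tape standing on edge, 50x84x84 mm; origin under its middle
- cylinder_head: bystander, to be left alone: dark finned cylinder head lying flat, 134x152x52 mm; origin under its middle
- spray_bare: bystander, to be left alone: worn spray can with red button, 68x68x146 mm; origin under its middle

How it is judged:
By the outcome, as a careful person would: the job done as asked, in the order asked, and still so for the second after the job is handed in, while the arm keeps its last pose, push and grip.
It also fails if it takes over 54 s, if anything falls off the work surface, if the arm or the gripper's body presses on something with over 40 N, if the wrist force passes 120 N, or if a joint passes its speed limit or range.

## Working session

There is one attempt and no reset: what is moved stays moved. The work goes in short steps, Python scripts to look and compute and a tool call to move; the robot and the scene stay as the last step left them, time stands still between calls to the robot, and variables do not carry over. Pictures are saved under pics/ and viewed, and the job is handed in when it is done.

Besides the shell and the picture viewer there is one more tool, called by a JSON object that holds its "method" and its "body". drive_tool: Moves the arm, as the interface text tells. Its arguments: {"type":"object","properties":{"motion":{"type":"array","items":{"type":"object","properties":{"rx":{"type":"number","minimum":-1,"maximum":1},"ry":{"type":"number","minimum":-1,"maximum":1},"rz":{"type":"number","minimum":-1,"maximum":1},"tx":{"type":"number","minimum":-1,"maximum":1},"ty":{"type":"number","minimum":-1,"maximum":1},"tz":{"type":"number","minimum":-1,"maximum":1},"gripper":{"type":"number"}}}},"force":{"type":"number"}},"required":["motion"]}

```bash
mkdir -p pics; ls; python3 - <<'E'
from rig import state,capture
import cv2,pickle
print(state())
for n in ["scene","top","wrist"]:
    c=capture(n); pickle.dump(c,open(f"{n}0.pkl","wb")); cv2.imwrite(f"pics/{n}0.png",c["img"][:,:,::-1])
    print(n,c["fx"],c["R"].tolist(),c["t"])
E
```

```text
pics
{'t': 0.0, 'joints': array([-1.30268023e+00,  3.08994204e-01,  1.63520466e+00,  3.59228668e-05,
        1.19966907e+00, -6.96997872e-02]), 'qd': array([-0.00043895,  0.00198008,  0.00078979, -0.00079213,  0.00079911,
       -0.00033384]), 'effort': array([-1.75315949e-04, -4.15254486e+01, -2.76666856e+01, -2.70901091e-04,
        1.01870176e-02, -1.05343941e-05]), 'tcp_pos': array([ 0.20690883, -0.58888898,  0.23004516]), 'tool_rot': array([-1.5706045 ,  0.00226743, -1.23299329]), 'wrist_force': array([0.26885722, 0.61377596, 0.44838679]), 'moment': array([ 0.05686292, -0.0038694 ,  0.02924201]), 'gripper_width': 0.9973293538481808}
scene 598.5126171282608 [[0.8679643759590271, -0.496394372355785, -0.015181210741013303], [-0.292045513922175, -0.48545097633545625, -0.8240429402481919], [0.40168054454253765, 0.7196735208887839, -0.5663239033164256]] [-0.4119044   0.30732471  1.36408148]
top 555.9577696500329 [[-0.007246836889324163, -0.9999679361352871, -0.0034073532886608987], [-0.9780622102689195, 0.007797405942235178, -0.2081670322227988], [0.20818692610002024, 0.0018240509604214522, -0.9780873563435519]] [0.07425563 0.55993238 1.28323356]
wrist 425.65790794818315 [[0.33232054241573966, -0.9431640090355686, -0.0021700572489617292], [-0.8970584912210592, -0.31678433952896434, 0.3081132025042025], [-0.29128872346300383, -0.10044567830003027, -0.9513472264605295]] [-0.62426224 -0.04147994  0.37882824]
```

View pics/scene0.png

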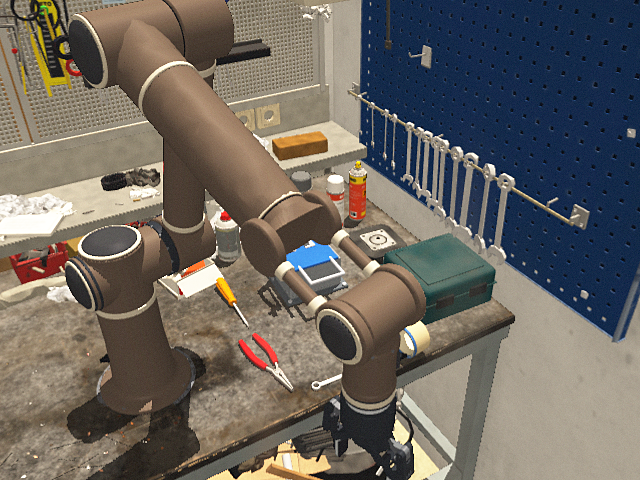

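View pics/top0.png

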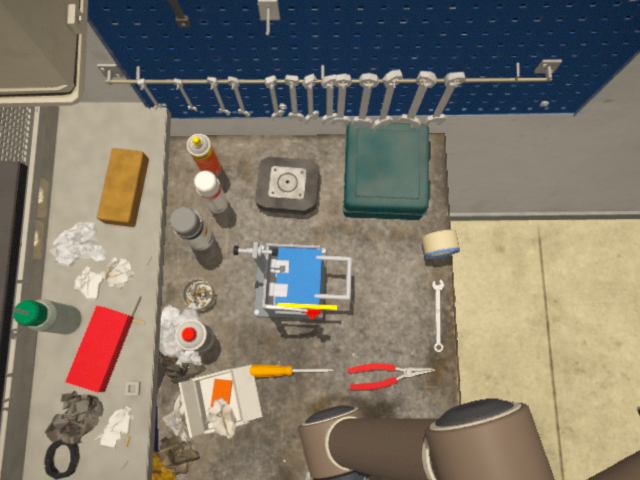

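View pics/wrist0.png

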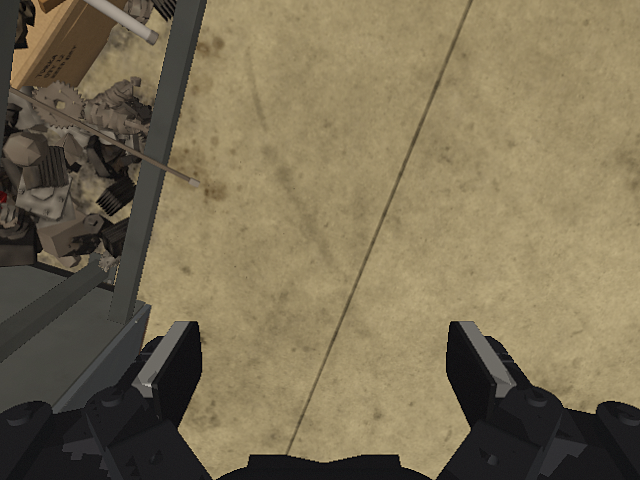

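The top view shows the box near (295,280), the handle bar near col 349 rows 257–298, and the red clip near (314,313). I'll enlarge it.

```bash
python3 - <<'E'
import cv2
i=cv2.imread("pics/top0.png")[230:350,220:370]
cv2.imwrite("pics/topz.png",cv2.resize(i,None,fx=5,fy=5,interpolation=cv2.INTER_CUBIC))
i=cv2.imread("pics/scene0.png")[215:325,240:370]
cv2.imwrite("pics/scenez.png",cv2.resize(i,None,fx=5,fy=5,interpolation=cv2.INTER_CUBIC))
E
```

```text
(no output)
```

View pics/topz.png

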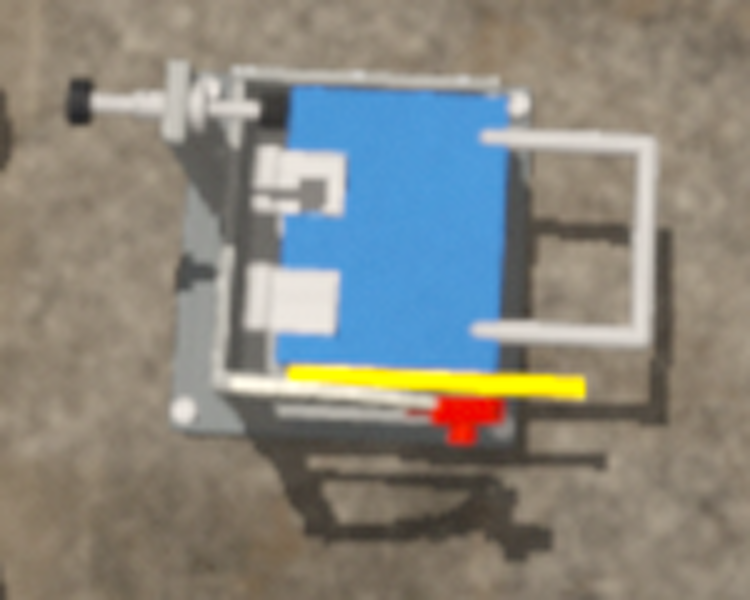

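View pics/scenez.png

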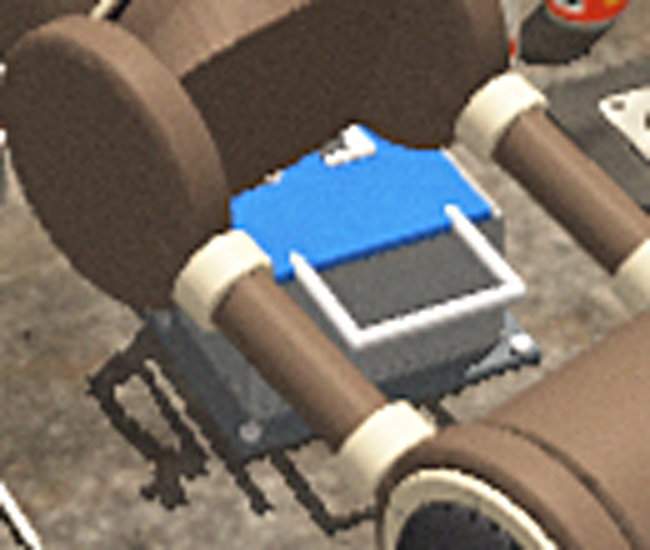

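Bar ends in top view: about (349.6,258) and (348.1,297.6). In scene view: (343,272.6) and (312,282.6). Flap corners and the clip are visible in the top view. I'll fit the pose of the box to these.

```bash
cat > h.py <<'E'
import numpy as np,cv2,pickle
from scipy.optimize import least_squares
def proj(c,X):
    K=np.array([[c["fx"],0,c["cx"]],[0,c["fy"],c["cy"]],[0,0,1]])
    return cv2.projectPoints(np.asarray(X,float).reshape(-1,3),cv2.Rodrigues(c["R"])[0],np.asarray(c["t"],float),K,np.asarray(c["D"],float))[0][:,0]
def ray(c,uv,z):
    K=np.array([[c["fx"],0,c["cx"]],[0,c["fy"],c["cy"]],[0,0,1]])
    n=cv2.undistortPoints(np.array([[uv]],float),K,np.asarray(c["D"],float))[0,0]
    d=c["R"].T@np.array([n[0],n[1],1]);o=-c["R"].T@c["t"]
    return o+d*(z-o[2])/d[2]
# hinge frame: p=(x0,y0,yaw) ; local pt (x along hinge, r from hinge, h normal) at flap angle a
def loc(p,a,x,r,h=0):
    e=np.array([np.cos(p[2]),np.sin(p[2]),0]); s=np.array([np.sin(p[2]),-np.cos(p[2]),0]); z=np.array([0,0,1.])
    return np.array([p[0],p[1],.1])+e*x+r*(np.cos(a)*s+np.sin(a)*z)+h*(-np.sin(a)*s+np.cos(a)*z)
E
python3 - <<'E'
from h import *
T=pickle.load(open("top0.pkl","rb"));S=pickle.load(open("scene0.pkl","rb"))
z=lambda u,v:(220+u/5-.4,230+v/5-.4)
s=lambda u,v:(240+u/5-.4,215+v/5-.4)
for n,q in [("far",ray(T,z(647,140),.105)),("near",ray(T,z(640,338),.105)),("farS",ray(S,s(517,287),.105)),("nearS",ray(S,s(358,338),.105))]: print(n,q)
obs=[(T,(.040,.175,.005),z(647,145)),(T,(-.040,.175,.005),z(641,330)),(T,(.065,.102,.004),z(508,97)),(T,(-.065,.102,.004),z(498,372)),
 (S,(.065,.102,.004),s(497,213)),(S,(-.045+.005,.175,0),s(367,338)),(S,(.04,.175,0),s(507,291))]
f=lambda p:np.concatenate([proj(c,loc(p,0,*l))[0]-uv for c,l,uv in obs])
r=least_squares(f,[.6,0,0]);p=r.x;print(p,r.fun.reshape(-1,2).round(1).tolist())
np.save("p.npy",p)
print("grip",loc(p,0,0,.175))
# mark clip
for a in np.arange(.4,.95,.05):
    print(round(a,2),((proj(T,[loc(p,a,-.088,.103),loc(p,a,-.088,.12),loc(p,a,-.088,.137)])+.4-[220,230])*5).round(0).tolist())
E
```

```text
far [0.52484147 0.00085691 0.105     ]
near [0.43275797 0.00576766 0.105     ]
farS [ 0.52326563 -0.00158966  0.105     ]
nearS [0.43421124 0.00302471 0.105     ]
[ 0.48923509  0.17403572 -0.05853825] [[1.7, 1.5], [1.5, -1.2], [-1.4, -0.9], [-2.3, -0.2], [-1.6, -1.6], [0.2, 1.3], [0.8, 1.6]]
grip [ 0.47899675 -0.00066453  0.1       ]
0.4 [[467.0, 413.0], [502.0, 414.0], [538.0, 414.0]]
0.45 [[462.0, 412.0], [497.0, 412.0], [532.0, 412.0]]
0.5 [[457.0, 411.0], [490.0, 411.0], [525.0, 411.0]]
0.55 [[450.0, 409.0], [483.0, 409.0], [517.0, 409.0]]
0.6 [[444.0, 408.0], [476.0, 408.0], [508.0, 407.0]]
0.65 [[437.0, 407.0], [468.0, 406.0], [499.0, 406.0]]
0.7 [[429.0, 406.0], [459.0, 405.0], [489.0, 404.0]]
0.75 [[421.0, 404.0], [449.0, 403.0], [478.0, 402.0]]
0.8 [[412.0, 403.0], [439.0, 402.0], [466.0, 400.0]]
0.85 [[403.0, 402.0], [429.0, 400.0], [454.0, 399.0]]
0.9 [[394.0, 401.0], [417.0, 399.0], [442.0, 397.0]]
```

```bash
python3 - <<'E'
from h import *
T=pickle.load(open("top0.pkl","rb"));S=pickle.load(open("scene0.pkl","rb"))
z=lambda u,v:(220+u/5-.4,230+v/5-.4)
s=lambda u,v:(240+u/5-.4,215+v/5-.4)
obs=[(T,(.040,.175,.005),z(647,145)),(T,(-.040,.175,.005),z(641,330)),(T,(.065,.110,.004),z(508,97)),(T,(-.065,.110,.004),z(498,372)),(T,(.065,.008,.004),z(292,87)),(T,(-.065,.008,.004),z(278,365)),
 (S,(.065,.110,.004),s(497,213)),(S,(-.045+.005,.175,0),s(367,338)),(S,(.04,.175,0),s(507,291))]
f=lambda p:np.concatenate([proj(c,loc(p,0,*l))[0]-uv for c,l,uv in obs])
r=least_squares(f,[.6,0,0]);p=r.x;print(p,r.fun.reshape(-1,2).round(1).tolist())
np.save("p.npy",p)
print("grip",loc(p,0,0,.175))
from rig import state
st=state();from scipy.spatial.transform import Rotation as R
M=R.from_euler('xyz',st["tool_rot"]).as_matrix();print(M.round(3))
E
```

```text
[ 0.48739823  0.17737851 -0.0448871 ] [[0.1, 1.3], [0.4, -1.4], [0.3, -0.6], [0.2, 0.1], [-0.3, -0.2], [-0.5, -0.1], [-1.1, -0.8], [-0.1, 0.6], [0.2, 0.8]]
grip [0.47954562 0.00255478 0.1       ]
[[ 0.331 -0.001  0.943]
 [-0.943  0.002  0.331]
 [-0.002 -1.     0.   ]]
```

{"method": "drive_tool", "body": {"motion": [{"ry": 0.04, "tx": -0.15, "tz": 0.15, "gripper": 0.3}, {"ry": 0.08, "tx": -0.32, "tz": 0.32, "gripper": 0.3}, {"ry": 0.122, "tx": -0.5, "tz": 0.5, "gripper": 0.3}, {"ry": 0.122, "tx": -0.67, "tz": 0.67, "gripper": 0.3}, {"ry": 0.122, "tx": -0.84, "tz": 0.84, "gripper": 0.3}, {"ry": 0.122, "tx": -0.97, "tz": 0.95, "gripper": 0.3}, {"ry": 0.122, "tx": -0.97, "tz": 0.95, "gripper": 0.3}]}}

```text
invalid input
```

```bash
cat > d.py <<'E'
from rig import state
import numpy as np
from scipy.spatial.transform import Rotation as R
def delta(target,st=None,verb=1):
    st=st or state(); M=R.from_euler('xyz',st["tool_rot"]).as_matrix()
    print("t",st["t"].__round__(2),"pos",st["tcp_pos"].round(4),"rot",M.round(3).tolist(),"F",st["wrist_force"].round(1),"w",round(st["gripper_width"],3))
    d=M.T@(np.array(target)-st["tcp_pos"])/.2; print("units tx ty tz",d.round(3)); return d
E
python3 -c "
from d import *
delta([.480,.0026,.2])"
```

```text
t 0.15 pos [ 0.2069 -0.5891  0.2303] rot [[0.331, -0.001, 0.943], [-0.943, 0.002, 0.331], [-0.002, -1.0, 0.0]] F [ 0.4 -0.2 -0.4] w 1.0
units tx ty tz [-2.338  0.156  2.269]
```

{"method": "drive_tool", "body": {"motion": [{"rx": 0, "ry": 0.04, "rz": 0, "tx": -0.15, "ty": 0, "tz": 0.15, "gripper": 0.3}, {"rx": 0, "ry": 0.08, "rz": 0, "tx": -0.32, "ty": 0, "tz": 0.32, "gripper": 0.3}, {"rx": 0, "ry": 0.122, "rz": 0, "tx": -0.5, "ty": 0, "tz": 0.5, "gripper": 0.3}, {"rx": 0, "ry": 0.122, "rz": 0, "tx": -0.67, "ty": 0, "tz": 0.67, "gripper": 0.3}, {"rx": 0, "ry": 0.122, "rz": 0, "tx": -0.84, "ty": 0, "tz": 0.84, "gripper": 0.3}, {"rx": 0, "ry": 0.122, "rz": 0, "tx": -0.97, "ty": 0, "tz": 0.95, "gripper": 0.3}, {"rx": 0, "ry": 0.122, "rz": 0, "tx": -0.97, "ty": 0, "tz": 0.95, "gripper": 0.3}], "force": 40}}

```text
t: 0.85
tcp_pos: [0.3227, -0.3396, 0.2306]
tool_rot: [-1.571, 0.003, -1.612]
wrist_force: [0.7, -0.3, -0.8]
gripper_width: 0.701
```

```bash
python3 -c "
from d import *
delta([.480,.0026,.2])"
```

```text
t 0.85 pos [ 0.3227 -0.3396  0.2306] rot [[-0.041, -0.001, 0.999], [-0.999, 0.003, -0.041], [-0.003, -1.0, -0.001]] F [ 0.7 -0.3 -0.8] w 0.701
units tx ty tz [-1.741  0.158  0.716]
```

{"method": "drive_tool", "body": {"motion": [{"rx": 0, "ry": 0, "rz": 0, "tx": -0.22, "ty": 0, "tz": 0.09, "gripper": 0.3}, {"rx": 0, "ry": 0, "rz": 0, "tx": -0.44, "ty": 0, "tz": 0.18, "gripper": 0.3}, {"rx": 0, "ry": 0, "rz": 0, "tx": -0.66, "ty": 0, "tz": 0.27, "gripper": 0.3}, {"rx": 0, "ry": 0, "rz": 0, "tx": -0.86, "ty": 0, "tz": 0.35, "gripper": 0.3}, {"rx": 0, "ry": 0, "rz": 0, "tx": -1, "ty": 0, "tz": 0.42, "gripper": 0.3}, {"rx": 0, "ry": 0, "rz": 0, "tx": -1, "ty": 0, "tz": 0.42, "gripper": 0.3}, {"rx": 0, "ry": 0, "rz": 0, "tx": -1, "ty": 0, "tz": 0.42, "gripper": 0.3}], "force": 40}}

```text
t: 1.55
tcp_pos: [0.4152, -0.1481, 0.2312]
tool_rot: [-1.571, -0.001, -1.615]
wrist_force: [0.1, 0.5, 0.1]
gripper_width: 0.703
```

```bash
python3 - <<'E'
from d import *
delta([.480,.0026,.2])
from rig import capture
import cv2,pickle
for n in ["scene","wrist"]:
    c=capture(n); pickle.dump(c,open(f"{n}1.pkl","wb")); cv2.imwrite(f"pics/{n}1.png",c["img"][:,:,::-1])
E
```

```text
t 1.55 pos [ 0.4152 -0.1481  0.2312] rot [[-0.044, -0.0, 0.999], [-0.999, -0.001, -0.044], [0.001, -1.0, -0.0]] F [0.1 0.5 0.1] w 0.703
units tx ty tz [-0.767  0.155  0.29 ]
```

View pics/wrist1.png

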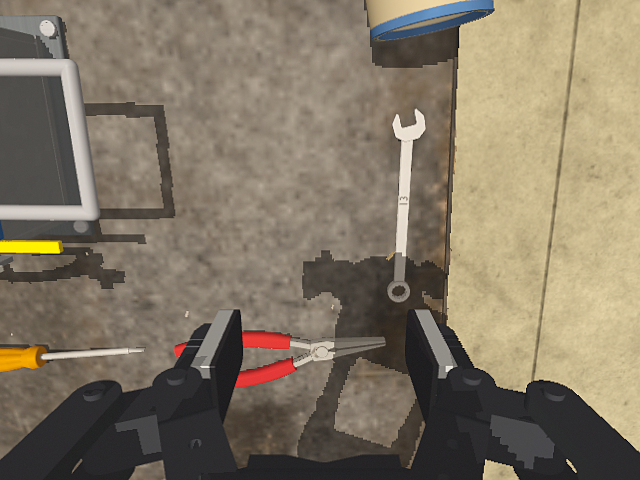

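View pics/scene1.png

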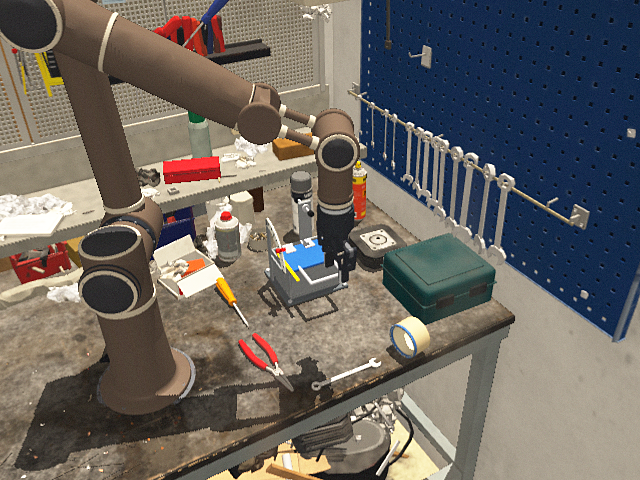

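Wrist view: the bar runs from about (70,68) to (92,212) at left, with bystanders clear. In the scene view the scale and pointer near (285,265) are now visible. I'll check the bar pose against the wrist view and measure the clip.

```bash
python3 - <<'E'
from h import *
W=pickle.load(open("wrist1.pkl","rb"));p=np.load("p.npy")
print(proj(W,[loc(p,0,x,.175) for x in(.04,-.04)]).round(1), "pointer tip",proj(W,[loc(p,0,-.07,.15)]))
i=cv2.imread("pics/scene1.png")[225:325,240:370]
cv2.imwrite("pics/scenez1.png",cv2.resize(i,None,fx=6,fy=6,interpolation=cv2.INTER_CUBIC))
S=pickle.load(open("scene1.pkl","rb"))
for a in np.arange(.4,.95,.1):
    print(round(a,2),((proj(S,[loc(p,a,-.088,.103),loc(p,a,-.088,.12),loc(p,a,-.088,.137)])+.4-[240,225])*6).round(0).tolist())
E
```

```text
[[ 65.8  70.5]
 [ 87.7 201. ]] pointer tip [[ 58.769633   244.39024938]]
0.4 [[250.0, 203.0], [264.0, 210.0], [279.0, 216.0]]
0.5 [[245.0, 180.0], [258.0, 182.0], [271.0, 185.0]]
0.6 [[238.0, 156.0], [250.0, 154.0], [263.0, 153.0]]
0.7 [[231.0, 133.0], [242.0, 127.0], [253.0, 121.0]]
0.8 [[223.0, 110.0], [233.0, 99.0], [243.0, 89.0]]
0.9 [[215.0, 87.0], [223.0, 73.0], [231.0, 58.0]]
```

View pics/scenez1.png

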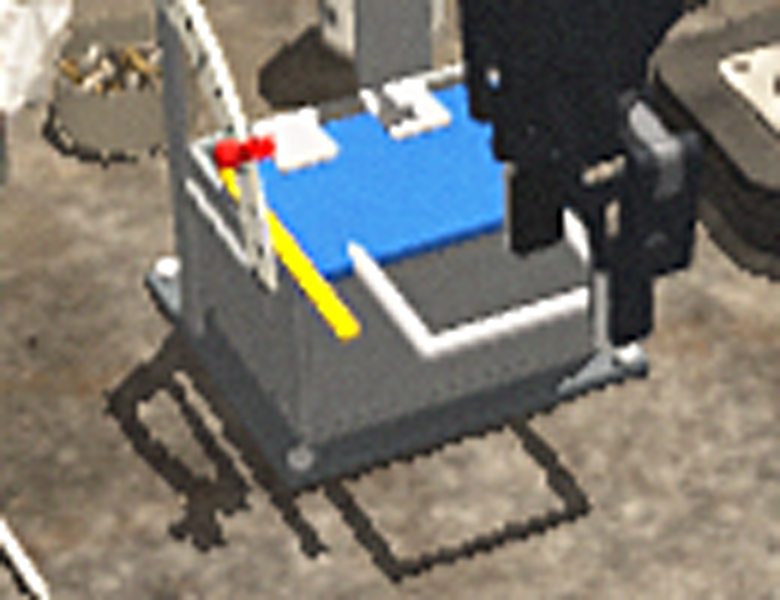

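{"method": "drive_tool", "body": {"motion": [{"rx": 0, "ry": 0, "rz": 0, "tx": -0.22, "ty": 0, "tz": 0.09, "gripper": 0.3}, {"rx": 0, "ry": 0, "rz": 0, "tx": -0.44, "ty": 0, "tz": 0.18, "gripper": 0.3}, {"rx": 0, "ry": 0, "rz": 0, "tx": -0.62, "ty": 0.05, "tz": 0.25, "gripper": 0.3}, {"rx": 0, "ry": 0, "rz": 0, "tx": -0.76, "ty": 0.15, "tz": 0.29, "gripper": 0.3}, {"rx": 0, "ry": 0, "rz": 0, "tx": -0.76, "ty": 0.15, "tz": 0.29, "gripper": 0.3}, {"rx": 0, "ry": 0, "rz": 0, "tx": -0.76, "ty": 0.15, "tz": 0.29, "gripper": 0.3}], "force": 40}}

```text
t: 2.25
tcp_pos: [0.4794, 0.0004, 0.2007]
tool_rot: [-1.573, -0.001, -1.616]
wrist_force: [-0.2, 0.2, 1.6]
gripper_width: 0.702
```

```bash
python3 - <<'E'
from d import *
delta([.480,.0026,.083])
from rig import capture
import cv2,pickle
for n in ["wrist"]:
    c=capture(n); pickle.dump(c,open(f"{n}2.pkl","wb")); cv2.imwrite(f"pics/{n}2.png",c["img"][:,:,::-1])
from h import *
p=np.load("p.npy")
print(proj(c,[loc(p,0,x,.175) for x in(.04,0,-.04)]).round(1), "pointer tip",proj(c,[loc(p,0,-.07,.15)]))
E
```

```text
t 2.25 pos [4.794e-01 4.000e-04 2.007e-01] rot [[-0.046, -0.002, 0.999], [-0.999, -0.001, -0.046], [0.001, -1.0, -0.002]] F [-0.2  0.2  1.6] w 0.702
units tx ty tz [-0.012  0.588  0.003]
[[318.2 173.9]
 [318.4 240.8]
 [318.6 301.4]] pointer tip [[280.31456108 343.28352484]]
```

View pics/wrist2.png

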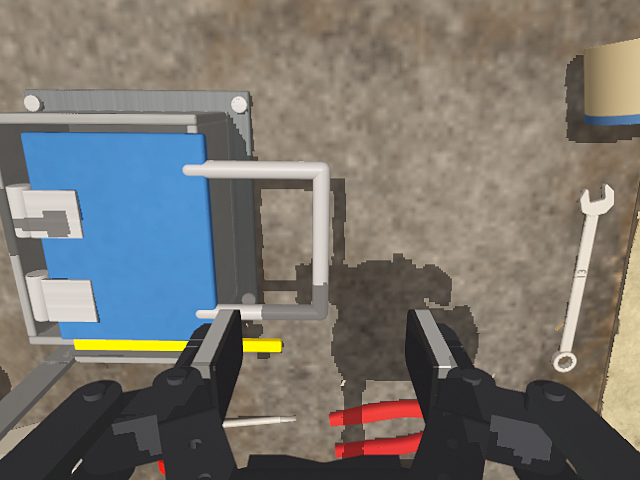

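The bar shows at col ~320, rows 165–315, which agrees with the prediction (318, 174–301 for ±40 mm). I'll descend and then close.

{"method": "drive_tool", "body": {"motion": [{"rx": 0, "ry": 0, "rz": 0, "tx": -0.005, "ty": 0.15, "tz": 0, "gripper": 0.3}, {"rx": 0, "ry": 0, "rz": 0, "tx": -0.005, "ty": 0.3, "tz": 0, "gripper": 0.3}, {"rx": 0, "ry": 0, "rz": 0, "tx": -0.005, "ty": 0.42, "tz": 0, "gripper": 0.3}, {"rx": 0, "ry": 0, "rz": 0, "tx": -0.005, "ty": 0.53, "tz": 0, "gripper": 0.3}, {"rx": 0, "ry": 0, "rz": 0, "tx": -0.005, "ty": 0.585, "tz": 0, "gripper": 0.3}, {"rx": 0, "ry": 0, "rz": 0, "tx": -0.005, "ty": 0.585, "tz": 0, "gripper": 0.3}, {"rx": 0, "ry": 0, "rz": 0, "tx": -0.005, "ty": 0.585, "tz": 0, "gripper": 0.3}], "force": 40}}

```text
t: 3.0
tcp_pos: [0.4809, 0.0016, 0.0852]
tool_rot: [-1.569, -0.0, -1.618]
wrist_force: [1.0, 0.4, 0.7]
gripper_width: 0.703
```

{"method": "drive_tool", "body": {"motion": [{"rx": 0, "ry": 0, "rz": 0, "tx": 0, "ty": 0, "tz": 0, "gripper": 0.6}, {"rx": 0, "ry": 0, "rz": 0, "tx": 0, "ty": 0, "tz": 0, "gripper": 0.75}, {"rx": 0, "ry": 0, "rz": 0, "tx": 0, "ty": 0, "tz": 0, "gripper": 0.8}, {"rx": 0, "ry": 0, "rz": 0, "tx": 0, "ty": 0, "tz": 0, "gripper": 0.85}, {"rx": 0, "ry": 0, "rz": 0, "tx": 0, "ty": 0, "tz": 0, "gripper": 1}, {"rx": 0, "ry": 0, "rz": 0, "tx": 0, "ty": 0, "tz": 0, "gripper": 1}, {"rx": 0, "ry": 0, "rz": 0, "tx": 0, "ty": 0, "tz": 0, "gripper": 1}, {"rx": 0, "ry": 0, "rz": 0, "tx": 0, "ty": 0, "tz": 0, "gripper": 1}], "force": 40}}

```text
t: 3.8
tcp_pos: [0.4803, 0.0022, 0.0847]
tool_rot: [-1.57, -0.0, -1.616]
wrist_force: [-1.3, -2.9, 6.2]
gripper_width: 0.097
```

```bash
python3 - <<'E'
from d import *
delta([.480,.0026,.083])
from rig import capture
import cv2,pickle
for n in ["wrist"]:
    c=capture(n); pickle.dump(c,open(f"{n}3.pkl","wb")); cv2.imwrite(f"pics/{n}3.png",c["img"][:,:,::-1])
E
```

```text
t 3.8 pos [0.4803 0.0022 0.0847] rot [[-0.045, 0.0, 0.999], [-0.999, -0.0, -0.045], [0.0, -1.0, 0.0]] F [-1.3 -2.9  6.2] w 0.097
units tx ty tz [-0.002  0.009 -0.001]
```

View pics/wrist3.png

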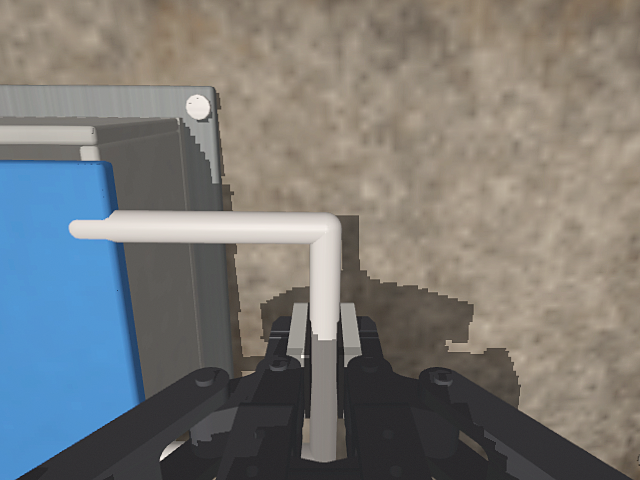

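{"method": "drive_tool", "body": {"motion": [{"rx": 0, "ry": 0, "rz": 0, "tx": -0.001, "ty": -0.044, "tz": 0, "gripper": 1}, {"rx": 0, "ry": 0, "rz": 0, "tx": -0.004, "ty": -0.087, "tz": 0, "gripper": 1}, {"rx": 0, "ry": 0, "rz": 0, "tx": -0.014, "ty": -0.157, "tz": 0, "gripper": 1}, {"rx": 0, "ry": 0, "rz": 0, "tx": -0.029, "ty": -0.225, "tz": 0, "gripper": 1}, {"rx": 0, "ry": 0, "rz": 0, "tx": -0.05, "ty": -0.292, "tz": 0, "gripper": 1}, {"rx": 0, "ry": 0, "rz": 0, "tx": -0.076, "ty": -0.357, "tz": 0, "gripper": 1}, {"rx": 0, "ry": 0, "rz": 0, "tx": -0.107, "ty": -0.419, "tz": 0, "gripper": 1}, {"rx": 0, "ry": 0, "rz": 0, "tx": -0.143, "ty": -0.48, "tz": 0, "gripper": 1}, {"rx": 0, "ry": 0, "rz": 0, "tx": -0.184, "ty": -0.536, "tz": 0, "gripper": 1}, {"rx": 0, "ry": 0, "rz": 0, "tx": -0.229, "ty": -0.59, "tz": 0, "gripper": 1}, {"rx": 0, "ry": 0, "rz": 0, "tx": -0.265, "ty": -0.628, "tz": 0, "gripper": 1}, {"rx": 0, "ry": 0, "rz": 0, "tx": -0.265, "ty": -0.628, "tz": 0, "gripper": 1}], "force": 40}}

```text
t: 5.05
tcp_pos: [0.4832, 0.0545, 0.213]
tool_rot: [-1.568, -0.004, -1.614]
wrist_force: [0.3, -7.9, 4.7]
gripper_width: 0.094
```

```bash
python3 - <<'E'
from d import *
delta([.480,.0026,.083])
from rig import capture
import cv2,pickle
for n in ["top","scene","wrist"]:
    c=capture(n); pickle.dump(c,open(f"{n}4.pkl","wb")); cv2.imwrite(f"pics/{n}4.png",c["img"][:,:,::-1])
a=cv2.imread("pics/top4.png")[220:350,200:370];b=cv2.imread("pics/scene4.png")[205:325,240:370]
cv2.imwrite("pics/c4.png",np.hstack([cv2.resize(a,(400,306),interpolation=2),cv2.resize(b,(331,306),interpolation=2)]))
E
```

```text
t 5.05 pos [0.4832 0.0545 0.213 ] rot [[-0.044, 0.003, 0.999], [-0.999, -0.004, -0.044], [0.004, -1.0, 0.003]] F [ 0.3 -7.9  4.7] w 0.094
units tx ty tz [ 0.257  0.651 -0.007]
```

View pics/c4.png

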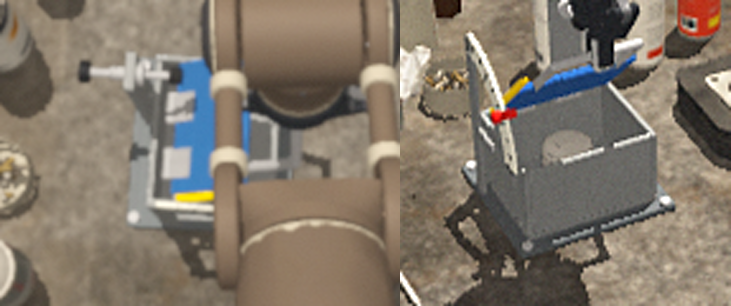

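View pics/wrist4.png

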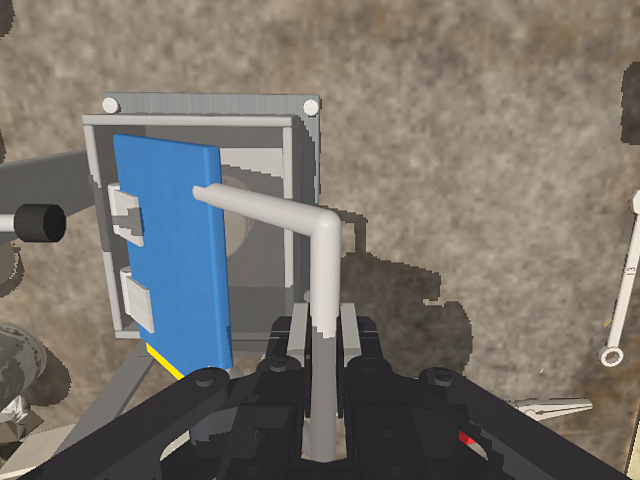

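```bash
python3 - <<'E'
from h import *
p=np.load("p.npy");T=pickle.load(open("top4.pkl","rb"));W=pickle.load(open("wrist4.pkl","rb"))
for q in (ray(T,(277.4,250.8),.19),ray(W,(65,222),.19)):
    d=q-[p[0],p[1],.1]; s=np.sin(p[2])*d[0]-np.cos(p[2])*d[1]; x=np.cos(p[2])*d[0]+np.sin(p[2])*d[1]
    print(q,"s",s,"x",x,"angle",np.arctan2(.09,s)-.004/np.hypot(.09,s))
E
```

```text
[0.52474109 0.16043593 0.19      ] s 0.015249867526117445 x 0.038065495732936494 angle 1.3591277590469713
[0.52098716 0.15502201 0.19      ] s 0.020826774669906407 x 0.03455827784256014 angle 1.300090313661811
```

{"method": "drive_tool", "body": {"motion": [{"rx": 0, "ry": 0, "rz": 0, "tx": -0.039, "ty": -0.035, "tz": 0, "gripper": 1}, {"rx": 0, "ry": 0, "rz": 0, "tx": -0.08, "ty": -0.068, "tz": 0, "gripper": 1}, {"rx": 0, "ry": 0, "rz": 0, "tx": -0.122, "ty": -0.099, "tz": 0, "gripper": 1}, {"rx": 0, "ry": 0, "rz": 0, "tx": -0.167, "ty": -0.127, "tz": 0, "gripper": 1}, {"rx": 0, "ry": 0, "rz": 0, "tx": -0.213, "ty": -0.152, "tz": 0, "gripper": 1}, {"rx": 0, "ry": 0, "rz": 0, "tx": -0.252, "ty": -0.171, "tz": 0, "gripper": 1}, {"rx": 0, "ry": 0, "rz": 0, "tx": -0.293, "ty": -0.188, "tz": 0, "gripper": 1}, {"rx": 0, "ry": 0, "rz": 0, "tx": -0.293, "ty": -0.188, "tz": 0, "gripper": 1}, {"rx": 0, "ry": 0, "rz": 0, "tx": -0.293, "ty": -0.188, "tz": 0, "gripper": 1}], "force": 40}}

```text
t: 6.1
tcp_pos: [0.4866, 0.1138, 0.2514]
tool_rot: [-1.566, -0.001, -1.615]
wrist_force: [0.7, -4.4, 9.7]
gripper_width: 0.096
```

```bash
cat > look.py <<'E'
import sys
from d import *
delta([.480,.0026,.083])
from rig import capture
import cv2,pickle
k=sys.argv[1]
for n in ["top","scene","wrist"]:
    c=capture(n); pickle.dump(c,open(f"{n}{k}.pkl","wb")); cv2.imwrite(f"pics/{n}{k}.png",c["img"][:,:,::-1])
a=cv2.imread(f"pics/wrist{k}.png")[100:480,0:400];b=cv2.imread(f"pics/scene{k}.png")[195:295,250:350]
cv2.imwrite(f"pics/c{k}.png",np.hstack([cv2.resize(a,(400,380),interpolation=2),cv2.resize(b,(380,380),interpolation=2)]))
E
python3 look.py 5
```

```text
t 6.1 pos [0.4866 0.1138 0.2514] rot [[-0.045, 0.005, 0.999], [-0.999, -0.001, -0.045], [0.001, -1.0, 0.005]] F [ 0.7 -4.4  9.7] w 0.096
units tx ty tz [ 0.556  0.843 -0.013]
```

View pics/c5.png

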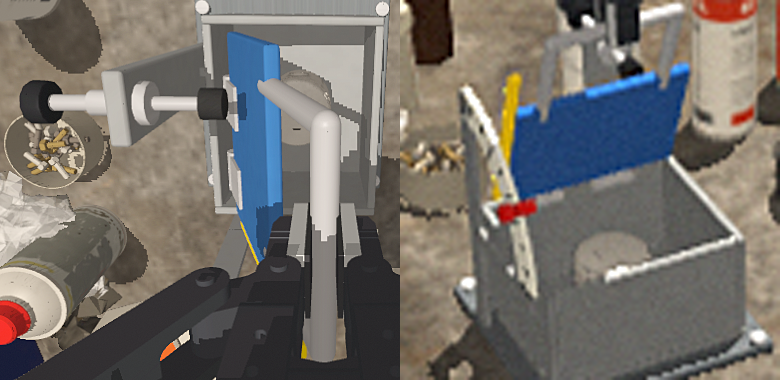

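{"method": "drive_tool", "body": {"motion": [{"rx": 0, "ry": 0, "rz": 0, "tx": -0.016, "ty": -0.007, "tz": 0, "gripper": 1}, {"rx": 0, "ry": 0, "rz": 0, "tx": -0.033, "ty": -0.015, "tz": 0, "gripper": 1}, {"rx": 0, "ry": 0, "rz": 0, "tx": -0.05, "ty": -0.021, "tz": 0, "gripper": 1}, {"rx": 0, "ry": 0, "rz": 0, "tx": -0.05, "ty": -0.021, "tz": 0, "gripper": 1}, {"rx": 0, "ry": 0, "rz": 0, "tx": -0.05, "ty": -0.021, "tz": 0, "gripper": 1}], "force": 40}}

```text
t: 6.75
tcp_pos: [0.4871, 0.1235, 0.2549]
tool_rot: [-1.566, -0.001, -1.616]
wrist_force: [1.8, -3.2, 6.6]
gripper_width: 0.1
```

```bash
python3 look.py 6
```

```text
t 6.75 pos [0.4871 0.1235 0.2549] rot [[-0.045, 0.005, 0.999], [-0.999, -0.002, -0.045], [0.001, -1.0, 0.005]] F [ 1.8 -3.2  6.6] w 0.1
units tx ty tz [ 0.605  0.86  -0.013]
```

View pics/c6.png

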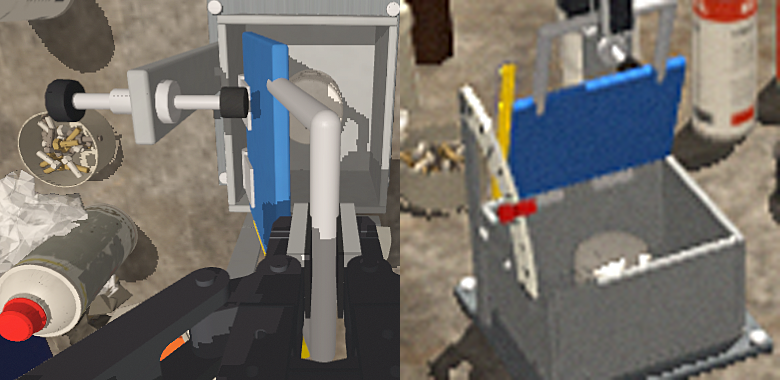

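{"method": "drive_tool", "body": {"motion": [{"rx": 0, "ry": 0, "rz": 0, "tx": -0.009, "ty": -0.003, "tz": 0, "gripper": 1}, {"rx": 0, "ry": 0, "rz": 0, "tx": -0.017, "ty": -0.006, "tz": 0, "gripper": 1}, {"rx": 0, "ry": 0, "rz": 0, "tx": -0.017, "ty": -0.006, "tz": 0, "gripper": 1}, {"rx": 0, "ry": 0, "rz": 0, "tx": -0.017, "ty": -0.006, "tz": 0, "gripper": 1}], "force": 40}}

```text
t: 7.3
tcp_pos: [0.4873, 0.1274, 0.2558]
tool_rot: [-1.566, 0.0, -1.616]
wrist_force: [2.0, -3.6, 6.9]
gripper_width: 0.099
```

{"method": "drive_tool", "body": {"motion": [{"rx": 0, "ry": 0, "rz": 0, "tx": -0.009, "ty": -0.003, "tz": 0, "gripper": 1}, {"rx": 0, "ry": 0, "rz": 0, "tx": -0.017, "ty": -0.006, "tz": 0, "gripper": 1}, {"rx": 0, "ry": 0, "rz": 0, "tx": -0.017, "ty": -0.006, "tz": 0, "gripper": 1}, {"rx": 0, "ry": 0, "rz": 0, "tx": -0.017, "ty": -0.006, "tz": 0, "gripper": 1}], "force": 40}}

```text
t: 7.7
tcp_pos: [0.4875, 0.1308, 0.2568]
tool_rot: [-1.566, 0.0, -1.616]
wrist_force: [3.1, -3.6, 5.0]
gripper_width: 0.098
```

```bash
python3 look.py 7
```

```text
t 7.7 pos [0.4875 0.1308 0.2568] rot [[-0.045, 0.005, 0.999], [-0.999, -0.0, -0.045], [-0.0, -1.0, 0.005]] F [ 3.1 -3.6  5. ] w 0.098
units tx ty tz [ 0.642  0.869 -0.013]
```

View pics/c7.png

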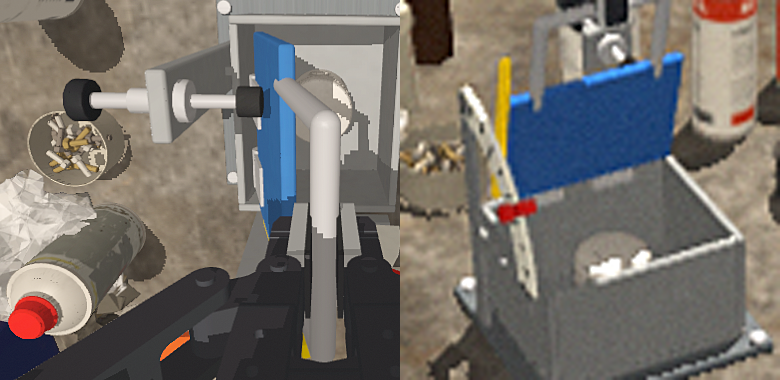

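{"method": "drive_tool", "body": {"motion": [{"rx": 0, "ry": 0, "rz": 0, "tx": -0.009, "ty": -0.003, "tz": 0, "gripper": 1}, {"rx": 0, "ry": 0, "rz": 0, "tx": -0.017, "ty": -0.005, "tz": 0, "gripper": 1}, {"rx": 0, "ry": 0, "rz": 0, "tx": -0.017, "ty": -0.005, "tz": 0, "gripper": 1}, {"rx": 0, "ry": 0, "rz": 0, "tx": -0.017, "ty": -0.005, "tz": 0, "gripper": 1}], "force": 40}}

```text
t: 8.25
tcp_pos: [0.4877, 0.1341, 0.2577]
tool_rot: [-1.566, -0.0, -1.616]
wrist_force: [3.4, -3.4, 6.4]
gripper_width: 0.096
```

{"method": "drive_tool", "body": {"motion": [{"rx": 0, "ry": 0, "rz": 0, "tx": -0.009, "ty": -0.003, "tz": 0, "gripper": 1}, {"rx": 0, "ry": 0, "rz": 0, "tx": -0.017, "ty": -0.005, "tz": 0, "gripper": 1}, {"rx": 0, "ry": 0, "rz": 0, "tx": -0.017, "ty": -0.005, "tz": 0, "gripper": 1}, {"rx": 0, "ry": 0, "rz": 0, "tx": -0.017, "ty": -0.005, "tz": 0, "gripper": 1}], "force": 40}}

```text
t: 8.65
tcp_pos: [0.4878, 0.1379, 0.2583]
tool_rot: [-1.566, 0.001, -1.616]
wrist_force: [4.5, -1.5, 5.3]
gripper_width: 0.096
```

```bash
python3 look.py 8; python3 -c "
import cv2
o=[]
import numpy as np
for k in '678':
    i=cv2.imread(f'pics/wrist{k}.png')[170:240,180:310]; o.append(cv2.resize(i,None,fx=2.5,fy=2.5,interpolation=2))
cv2.imwrite('pics/cmp8.png',np.vstack(o))"
```

```text
t 8.65 pos [0.4878 0.1379 0.2583] rot [[-0.045, 0.005, 0.999], [-0.999, 0.001, -0.045], [-0.001, -1.0, 0.005]] F [ 4.5 -1.5  5.3] w 0.096
units tx ty tz [ 0.678  0.876 -0.013]
```

View pics/cmp8.png

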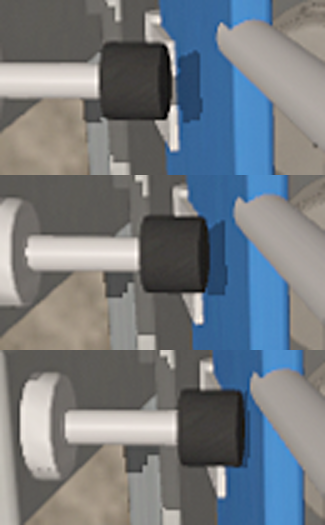

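{"method": "drive_tool", "body": {"motion": [{"rx": 0, "ry": 0, "rz": 0, "tx": -0.009, "ty": -0.002, "tz": 0, "gripper": 1}, {"rx": 0, "ry": 0, "rz": 0, "tx": -0.017, "ty": -0.004, "tz": 0, "gripper": 1}, {"rx": 0, "ry": 0, "rz": 0, "tx": -0.017, "ty": -0.004, "tz": 0, "gripper": 1}, {"rx": 0, "ry": 0, "rz": 0, "tx": -0.017, "ty": -0.004, "tz": 0, "gripper": 1}], "force": 40}}

```text
t: 9.2
tcp_pos: [0.488, 0.1407, 0.2589]
tool_rot: [-1.566, -0.0, -1.616]
wrist_force: [2.8, -3.5, 5.8]
gripper_width: 0.101
```

{"method": "drive_tool", "body": {"motion": [{"rx": 0, "ry": 0, "rz": 0, "tx": -0.009, "ty": -0.002, "tz": 0, "gripper": 1}, {"rx": 0, "ry": 0, "rz": 0, "tx": -0.017, "ty": -0.003, "tz": 0, "gripper": 1}, {"rx": 0, "ry": 0, "rz": 0, "tx": -0.017, "ty": -0.003, "tz": 0, "gripper": 1}, {"rx": 0, "ry": 0, "rz": 0, "tx": -0.017, "ty": -0.003, "tz": 0, "gripper": 1}], "force": 40}}

```text
t: 9.6
tcp_pos: [0.4882, 0.1433, 0.2594]
tool_rot: [-1.566, -0.002, -1.616]
wrist_force: [5.1, -6.8, 5.3]
gripper_width: 0.093
```

```bash
python3 look.py 9; python3 -c "
import cv2
o=[]
import numpy as np
for k in '89':
    i=cv2.imread(f'pics/wrist{k}.png')[170:240,180:310]; o.append(cv2.resize(i,None,fx=3.5,fy=3.5,interpolation=2))
cv2.imwrite('pics/cmp9.png',np.vstack(o))"
```

```text
t 9.6 pos [0.4882 0.1433 0.2594] rot [[-0.045, 0.005, 0.999], [-0.999, -0.002, -0.045], [0.002, -1.0, 0.005]] F [ 5.1 -6.8  5.3] w 0.093
units tx ty tz [ 0.703  0.883 -0.013]
```

View pics/cmp9.png

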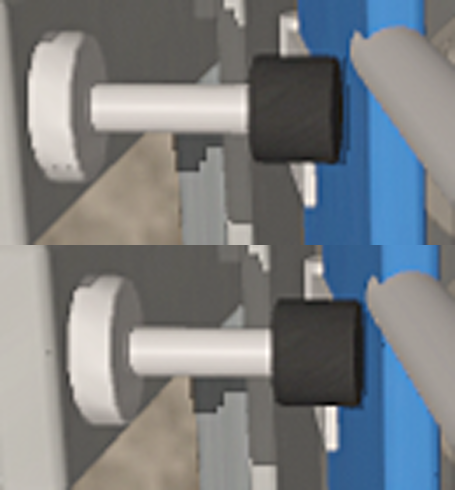

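{"method": "drive_tool", "body": {"motion": [{"rx": 0, "ry": 0, "rz": 0, "tx": -0.008, "ty": -0.001, "tz": 0, "gripper": 1}, {"rx": 0, "ry": 0, "rz": 0, "tx": -0.015, "ty": -0.002, "tz": 0, "gripper": 1}, {"rx": 0, "ry": 0, "rz": 0, "tx": -0.015, "ty": -0.002, "tz": 0, "gripper": 1}, {"rx": 0, "ry": 0, "rz": 0, "tx": -0.015, "ty": -0.002, "tz": 0, "gripper": 1}, {"rx": 0, "ry": 0, "rz": 0, "tx": -0.015, "ty": -0.002, "tz": 0, "gripper": 1}, {"rx": 0, "ry": 0, "rz": 0, "tx": -0.015, "ty": -0.002, "tz": 0, "gripper": 1}], "force": 40}}

```text
t: 10.35
tcp_pos: [0.4883, 0.1457, 0.2599]
tool_rot: [-1.566, -0.004, -1.616]
wrist_force: [3.9, -6.8, 6.0]
gripper_width: 0.094
```

```bash
python3 look.py 10; python3 -c "
import cv2
o=[]
import numpy as np
for k in ['9','10']:
    i=cv2.imread(f'pics/wrist{k}.png')[170:240,180:310]; o.append(cv2.resize(i,None,fx=3.5,fy=3.5,interpolation=2))
cv2.imwrite('pics/cmp10.png',np.vstack(o))"
```

```text
t 10.35 pos [0.4883 0.1457 0.2599] rot [[-0.045, 0.005, 0.999], [-0.999, -0.004, -0.045], [0.004, -1.0, 0.005]] F [ 3.9 -6.8  6. ] w 0.094
units tx ty tz [ 0.713  0.887 -0.014]
```

View pics/cmp10.png

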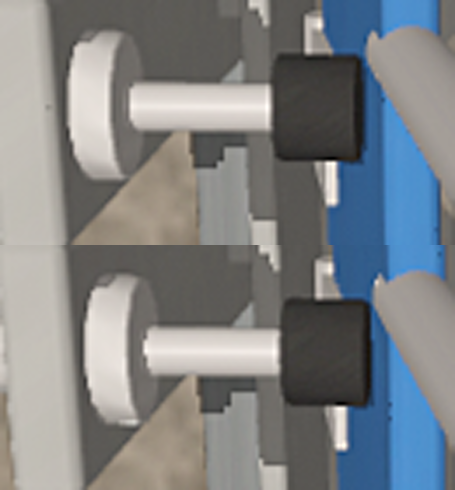

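```bash
python3 - <<'E'
from h import *
import numpy as np
p=np.load("p.npy")
def s(q):
    d=q-[p[0],p[1],.1]; return np.sin(p[2])*d[0]-np.cos(p[2])*d[1]
# find tip right edge / nut left edge along row via profile
for k in ['6','7','8','9','10']:
    W=pickle.load(open(f"wrist{k}.pkl","rb"));g=W["img"].astype(int).mean(2)
    row=g[198:203].mean(0)
    dark=np.where(row[150:300]<75)[0]+150
    br=np.where(row[100:300]>170)[0]+100
    # longest dark run
    runs=np.split(dark,np.where(np.diff(dark)>1)[0]+1); r=[x for x in runs if len(x)>10]
    print(k,[(x[0],x[-1]) for x in r],[(round(s(ray(W,(x[0],200),.19))*1e3,1),round(s(ray(W,(x[-1]+.5,200),.19))*1e3,1)) for x in r],"bright",[ (x[0],x[-1],round(s(ray(W,(x[0]-.5,200),.19))*1e3,1),round(s(ray(W,(x[-1]+.5,200),.19))*1e3,1)) for x in np.split(br,np.where(np.diff(br)>1)[0]+1) if len(x)>3])
E
```

```text
6 [(np.int64(220), np.int64(248))] [(np.float64(3.5), np.float64(17.6))] bright [(np.int64(100), np.int64(147), np.float64(-56.6), np.float64(-32.6)), (np.int64(155), np.int64(167), np.float64(-29.1), np.float64(-22.6)), (np.int64(174), np.int64(218), np.float64(-19.6), np.float64(2.7))]
7 [(np.int64(236), np.int64(269))] [(np.float64(3.6), np.float64(20.4))] bright [(np.int64(100), np.int64(164), np.float64(-65.1), np.float64(-32.3)), (np.int64(172), np.int64(183), np.float64(-28.7), np.float64(-22.7)), (np.int64(190), np.int64(234), np.float64(-19.7), np.float64(2.9))]
8 [(np.int64(252), np.int64(279))] [(np.float64(4.2), np.float64(18.0))] bright [(np.int64(107), np.int64(181), np.float64(-69.5), np.float64(-31.4)), (np.int64(188), np.int64(199), np.float64(-28.4), np.float64(-22.3)), (np.int64(206), np.int64(250), np.float64(-19.3), np.float64(3.4))]
9 [(np.int64(258), np.int64(284))] [(np.float64(1.8), np.float64(15.2))] bright [(np.int64(118), np.int64(192), np.float64(-69.5), np.float64(-31.4)), (np.int64(200), np.int64(210), np.float64(-27.8), np.float64(-22.2)), (np.int64(217), np.int64(256), np.float64(-19.2), np.float64(1.1))]
10 [(np.int64(261), np.int64(286))] [(np.float64(1.1), np.float64(14.0))] bright [(np.int64(123), np.int64(198), np.float64(-69.3), np.float64(-30.6)), (np.int64(204), np.int64(215), np.float64(-28.1), np.float64(-22.0)), (np.int64(221), np.int64(259), np.float64(-19.5), np.float64(0.3))]
```

Buffer tip pushed back ~3.3 mm (≈8 N), bar push −6.8 N: a gentle, sound press. Now I'll bring the flap back down, ending above the mark.

{"method": "drive_tool", "body": {"motion": [{"rx": 0, "ry": 0, "rz": 0, "tx": 0.059, "ty": 0.018, "tz": 0, "gripper": 1}, {"rx": 0, "ry": 0, "rz": 0, "tx": 0.118, "ty": 0.035, "tz": 0, "gripper": 1}, {"rx": 0, "ry": 0, "rz": 0, "tx": 0.175, "ty": 0.056, "tz": 0, "gripper": 1}, {"rx": 0, "ry": 0, "rz": 0, "tx": 0.231, "ty": 0.08, "tz": 0, "gripper": 1}, {"rx": 0, "ry": 0, "rz": 0, "tx": 0.285, "ty": 0.109, "tz": 0, "gripper": 1}, {"rx": 0, "ry": 0, "rz": 0, "tx": 0.337, "ty": 0.141, "tz": 0, "gripper": 1}, {"rx": 0, "ry": 0, "rz": 0, "tx": 0.387, "ty": 0.177, "tz": 0, "gripper": 1}, {"rx": 0, "ry": 0, "rz": 0, "tx": 0.434, "ty": 0.216, "tz": 0, "gripper": 1}, {"rx": 0, "ry": 0, "rz": 0, "tx": 0.472, "ty": 0.253, "tz": 0, "gripper": 1}, {"rx": 0, "ry": 0, "rz": 0, "tx": 0.496, "ty": 0.278, "tz": 0, "gripper": 1}, {"rx": 0, "ry": 0, "rz": 0, "tx": 0.496, "ty": 0.278, "tz": 0, "gripper": 1}, {"rx": 0, "ry": 0, "rz": 0, "tx": 0.496, "ty": 0.278, "tz": 0, "gripper": 1}], "force": 40}}

```text
t: 11.7
tcp_pos: [0.4827, 0.0476, 0.2029]
tool_rot: [-1.569, -0.001, -1.617]
wrist_force: [3.2, -5.3, 3.5]
gripper_width: 0.1
```

```bash
python3 look.py 11; python3 -c "
import cv2
i=cv2.imread('pics/scene11.png')[225:275,260:310]
cv2.imwrite('pics/s11.png',cv2.resize(i,None,fx=12,fy=12,interpolation=2))"
```

```text
t 11.7 pos [0.4827 0.0476 0.2029] rot [[-0.046, 0.002, 0.999], [-0.999, -0.001, -0.046], [0.001, -1.0, 0.002]] F [ 3.2 -5.3  3.5] w 0.1
units tx ty tz [ 0.225  0.6   -0.004]
```

View pics/s11.png

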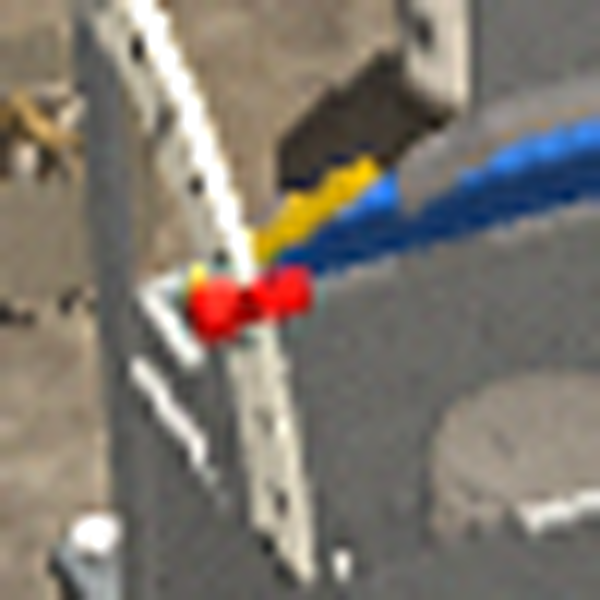

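View pics/top11.png

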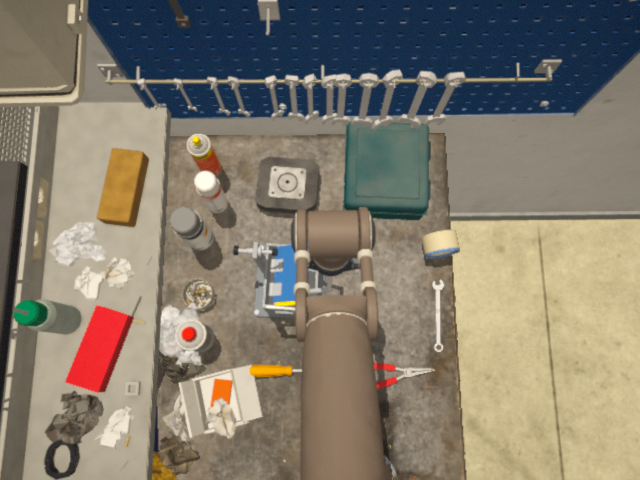

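View pics/c11.png

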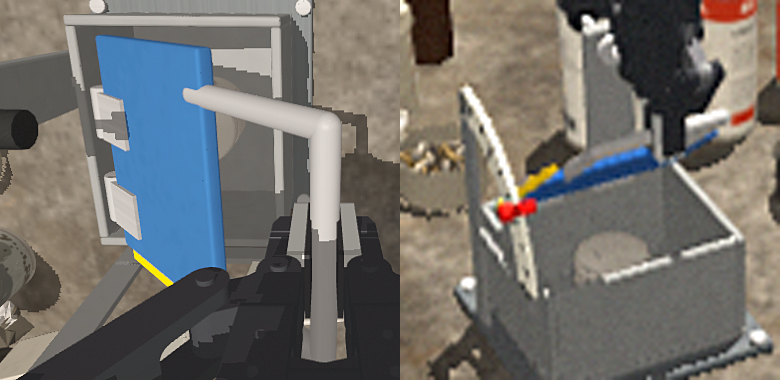

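```bash
cat > fit.py <<'E'
from h import *
from scipy.optimize import minimize
p=np.load("p.npy")
def red(c): 
    i=c["img"].astype(float); return np.clip((i[:,:,0]-np.maximum(i[:,:,1],i[:,:,2])-40)/120,0,1)
def yel(c):
    i=c["img"].astype(float); return np.clip((np.minimum(i[:,:,0],i[:,:,1]*1.1)-i[:,:,2]-50)/100,0,1)
def box(a,x0,x1,r0,r1,h0,h1): return [loc(p,a,x,r,h) for x in(x0,x1) for r in(r0,r1) for h in(h0,h1)]
def hull(im,c,X,u0,v0,sh,s=8):
    q=(proj(c,X)+sh-[u0,v0]+.5)*s
    cv2.fillConvexPoly(im,cv2.convexHull(q.astype(np.float32)).round().astype(np.int32),1.0)
def render(c,parts,win,sh=(0,0),s=8):
    u0,u1,v0,v1=win; im=np.zeros(((v1-v0)*s,(u1-u0)*s),np.float32)
    for X in parts: hull(im,c,X,u0,v0,np.array(sh),s)
    return cv2.resize(im,(u1-u0,v1-v0),interpolation=cv2.INTER_AREA)
def clip(a,kr,kl,krad):
    b=box(a,-.094,-.082,.103,.137,-.0045,.0045)
    th=np.linspace(0,2*np.pi,13)
    k=[loc(p,a,x,.12+krad+kr*np.cos(t),kr*np.sin(t)) for x in(-.094,-.094-kl) for t in th]
    return [b,k]
E
python3 - <<'E'
from fit import *
T=pickle.load(open("top0.pkl","rb"));S=pickle.load(open("scene1.pkl","rb"))
tw=(300,326,300,324);sw=(270,292,238,262)
R={'T':red(T)[tw[2]:tw[3],tw[0]:tw[1]],'S':red(S)[sw[2]:sw[3],sw[0]:sw[1]]}
print((R['S']*9).round().astype(int)); print((R['T']*9).round().astype(int))
def cost(v,which='TS'):
    a,kr,kl,kd,st,tt,ss,ts=v
    P=clip(a,abs(kr),abs(kl),kd);e=0
    if 'T' in which: e+=((render(T,P,tw,(st,tt))-R['T'])**2).sum()
    if 'S' in which: e+=((render(S,P,sw,(ss,ts))-R['S'])**2).sum()
    return e+ .5*(st**2+tt**2+ss**2+ts**2)
for w in ('TS','T','S'):
    best=min((minimize(cost,[a0,.006,.008,0,0,0,0,0],args=(w,),method='Nelder-Mead',options=dict(maxiter=1500,initial_simplex=np.array([[a0,.006,.008,0,0,0,0,0]]*9)+np.vstack([np.zeros(8),np.diag([.1,.003,.006,.008,1,1,1,1])]))) for a0 in (.5,.6,.7)),key=lambda r:r.fun)
    print(w,best.fun.round(2),best.x.round(4))
# pointer, yellow, shut
for n,c in (("T",T),("S",S)):
    y=yel(c); v,u=np.where(y>.5); m=(u>250)&(u<340)&(v>240)&(v<320); print(n,u[m].min(),u[m].max(),v[m].min(),v[m].max())
    print(proj(c,[loc(p,0,-.07,.15,h) for h in (-.004,0,.004)]).round(1).tolist())
E
```

```text
[[0 0 0 0 0 0 0 0 0 0 0 0 0 0 0 0 0 0 0 0 0 0]
 [0 0 0 0 0 0 0 0 0 0 0 0 0 0 0 0 0 0 0 0 0 0]
 [0 0 0 0 0 0 0 0 0 0 0 0 0 0 0 0 0 0 0 0 0 0]
 [0 0 0 0 0 0 0 0 0 0 0 0 0 0 0 0 0 0 0 0 0 0]
 [0 0 0 0 0 0 0 0 0 0 0 0 0 0 0 0 0 0 0 0 0 0]
 [0 0 0 0 0 0 0 0 0 0 0 0 0 0 0 0 0 0 0 0 0 0]
 [0 0 0 0 0 0 0 0 0 0 0 0 0 0 0 0 0 0 0 0 0 0]
 [0 0 0 0 0 0 0 0 0 0 0 0 0 0 0 0 0 0 0 0 0 0]
 [0 0 0 0 0 0 0 0 0 0 0 0 0 0 0 0 0 0 0 0 0 0]
 [0 0 0 0 0 0 0 0 0 0 0 0 1 0 2 0 0 0 0 0 0 0]
 [0 0 0 0 0 0 2 4 8 3 0 9 9 9 9 4 0 0 0 0 0 0]
 [0 0 0 0 0 0 9 9 9 9 9 9 9 9 9 9 0 0 0 0 0 0]
 [0 0 0 0 0 0 9 9 9 9 6 9 9 9 9 7 0 0 0 0 0 0]
 [0 0 0 0 0 0 9 9 9 9 8 6 5 3 0 0 0 0 0 0 0 0]
 [0 0 0 0 0 0 5 9 9 7 0 0 0 0 0 0 0 0 0 0 0 0]
 [0 0 0 0 0 0 2 2 0 0 0 0 0 0 0 0 0 0 0 0 0 0]
 [0 0 0 0 0 0 0 0 0 0 0 0 0 0 0 0 0 0 0 0 0 0]
 [0 0 0 0 0 0 0 0 0 0 0 0 0 0 0 0 0 0 0 0 0 0]
 [0 0 0 0 0 0 0 0 0 0 0 0 0 0 0 0 0 0 0 0 0 0]
 [0 0 0 0 0 0 0 0 0 0 0 0 0 0 0 0 0 0 0 0 0 0]
 [0 0 0 0 0 0 0 0 0 0 0 0 0 0 0 0 0 0 0 0 0 0]
 [0 0 0 0 0 0 0 0 0 0 0 0 0 0 0 0 0 0 0 0 0 0]
 [0 0 0 0 0 0 0 0 0 0 0 0 0 0 0 0 0 0 0 0 0 0]
 [0 0 0 0 0 0 0 0 0
[... 1028 characters left out ...]
 0 0 0 0 0 2 7 8 8 8 6 0 0 0 0 0 0 0 0 0 0 0]
 [0 0 0 0 0 0 0 0 0 0 0 1 1 1 0 0 0 0 0 0 0 0 0 0 0 0]
 [0 0 0 0 0 0 0 0 0 0 0 0 0 0 0 0 0 0 0 0 0 0 0 0 0 0]
 [0 0 0 0 0 0 0 0 0 0 0 0 0 0 0 0 0 0 0 0 0 0 0 0 0 0]
 [0 0 0 0 0 0 0 0 0 0 0 0 0 0 0 0 0 0 0 0 0 0 0 0 0 0]
 [0 0 0 0 0 0 0 0 0 0 0 0 0 0 0 0 0 0 0 0 0 0 0 0 0 0]]
TS 8.59 [ 0.6279  0.0058  0.0067 -0.0017 -0.2008  0.5924  0.0477  0.3359]
T 5.53 [ 0.6548  0.0057  0.0077 -0.0015  0.5365  0.602   0.1385 -0.1002]
S 2.14 [ 6.223e-01  5.300e-03  6.700e-03  6.000e-04  1.100e-02 -1.453e-01
 -2.396e-01  4.100e-02]
T 277 336 303 309
[[336.7, 307.3], [336.8, 307.2], [336.8, 307.0]]
S 277 299 253 281
[[297.8, 282.2], [297.7, 280.9], [297.6, 279.6]]
```

{"method": "drive_tool", "body": {"motion": [{"rx": 0, "ry": 0, "rz": 0, "tx": 0.018, "ty": 0.02, "tz": 0, "gripper": 1}, {"rx": 0, "ry": 0, "rz": 0, "tx": 0.035, "ty": 0.04, "tz": 0, "gripper": 1}, {"rx": 0, "ry": 0, "rz": 0, "tx": 0.051, "ty": 0.06, "tz": 0, "gripper": 1}, {"rx": 0, "ry": 0, "rz": 0, "tx": 0.062, "ty": 0.076, "tz": 0, "gripper": 1}, {"rx": 0, "ry": 0, "rz": 0, "tx": 0.062, "ty": 0.076, "tz": 0, "gripper": 1}, {"rx": 0, "ry": 0, "rz": 0, "tx": 0.062, "ty": 0.076, "tz": 0, "gripper": 1}, {"rx": 0, "ry": 0, "rz": 0, "tx": 0.062, "ty": 0.076, "tz": 0, "gripper": 1}], "force": 40}}

```text
t: 12.55
tcp_pos: [0.482, 0.0354, 0.1872]
tool_rot: [-1.569, -0.001, -1.616]
wrist_force: [3.8, -4.7, 2.4]
gripper_width: 0.097
```

```bash
python3 look.py 12; python3 - <<'E'
import cv2
i=cv2.imread('pics/scene12.png')[225:275,260:310]
cv2.imwrite('pics/s12.png',cv2.resize(i,None,fx=12,fy=12,interpolation=2))
from fit import *
for k in ('11','12'):
    S=pickle.load(open(f"scene{k}.pkl","rb")); y=yel(S)
    v,u=np.where(y>.5); m=(u>265)&(u<310)&(v>220)&(v<290); print(k,sorted(zip(u[m].tolist(),v[m].tolist()))[-6:], u[m].size)
    for a in (.58,.62,.66,.70,.74,.78): print(a,proj(S,[loc(p,a,x,.15,h) for x in(-.074,-.066) for h in(0.,.004)]).round(1).tolist())
E
```

```text
t 12.55 pos [0.482  0.0354 0.1872] rot [[-0.045, 0.001, 0.999], [-0.999, -0.001, -0.045], [0.001, -1.0, 0.001]] F [ 3.8 -4.7  2.4] w 0.097
units tx ty tz [ 0.164  0.521 -0.003]
11 [(288, 240), (288, 241), (289, 239), (289, 240), (290, 238), (290, 239)] 29
0.58 [[290.6, 249.4], [290.1, 247.8], [293.6, 248.5], [293.1, 246.9]]
0.62 [[289.9, 247.0], [289.4, 245.5], [292.9, 246.1], [292.4, 244.6]]
0.66 [[289.2, 244.7], [288.7, 243.1], [292.2, 243.8], [291.7, 242.2]]
0.7 [[288.5, 242.3], [288.0, 240.8], [291.5, 241.5], [291.0, 239.9]]
0.74 [[287.7, 240.0], [287.2, 238.5], [290.7, 239.1], [290.2, 237.6]]
0.78 [[286.9, 237.7], [286.4, 236.2], [289.9, 236.9], [289.4, 235.3]]
12 [(289, 246), (290, 246), (290, 247), (291, 246), (292, 245), (292, 246)] 12
0.58 [[290.6, 249.4], [290.1, 247.8], [293.6, 248.5], [293.1, 246.9]]
0.62 [[289.9, 247.0], [289.4, 245.5], [292.9, 246.1], [292.4, 244.6]]
0.66 [[289.2, 244.7], [288.7, 243.1], [292.2, 243.8], [291.7, 242.2]]
0.7 [[288.5, 242.3], [288.0, 240.8], [291.5, 241.5], [291.0, 239.9]]
0.74 [[287.7, 240.0], [287.2, 238.5], [290.7, 239.1], [290.2, 237.6]]
0.78 [[286.9, 237.7], [286.4, 236.2], [289.9, 236.9], [289.4, 235.3]]
```

View pics/s12.png

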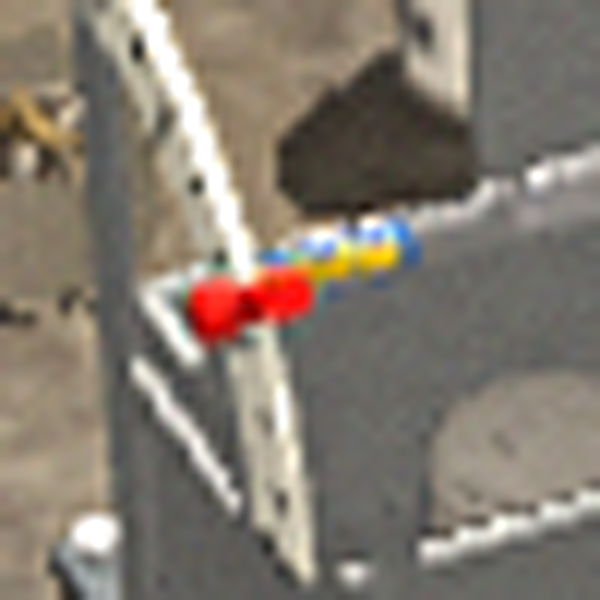

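{"method": "drive_tool", "body": {"motion": [{"rx": 0, "ry": 0, "rz": 0, "tx": 0, "ty": 0, "tz": 0, "gripper": 1}, {"rx": 0, "ry": 0, "rz": 0, "tx": 0, "ty": 0, "tz": 0, "gripper": 1}, {"rx": 0, "ry": 0, "rz": 0, "tx": 0, "ty": 0, "tz": 0, "gripper": 1}, {"rx": 0, "ry": 0, "rz": 0, "tx": 0, "ty": 0, "tz": 0, "gripper": 1}, {"rx": 0, "ry": 0, "rz": 0, "tx": 0, "ty": 0, "tz": 0, "gripper": 1}, {"rx": 0, "ry": 0, "rz": 0, "tx": 0, "ty": 0, "tz": 0, "gripper": 1}], "force": 40}}

```text
t: 13.3
tcp_pos: [0.482, 0.0354, 0.1872]
tool_rot: [-1.569, -0.001, -1.616]
wrist_force: [3.7, -5.0, 1.7]
gripper_width: 0.096
```

```bash
python3 look.py 13; python3 - <<'E'
from fit import *
for k in ('1','12','13'):
    S=pickle.load(open(f"scene{k}.pkl","rb")); r=red(S)[236:264,268:294]; v,u=np.mgrid[236:264,268:294]; y=yel(S)[236:264,280:300]
    print(k,(r*u).sum()/r.sum(),(r*v).sum()/r.sum(), y.sum())
E
```

```text
t 13.3 pos [0.482  0.0354 0.1872] rot [[-0.045, 0.001, 0.999], [-0.999, -0.001, -0.045], [0.001, -1.0, 0.001]] F [ 3.7 -5.   1.7] w 0.096
units tx ty tz [ 0.164  0.521 -0.003]
1 280.02351856121743 249.73783721466455 7.028000000000002
12 280.42050123253904 249.62345932621201 11.896
13 280.41182529872265 249.6234033786568 12.239
```

The red clip hasn't moved (its centroid shifted by less than 0.5 px, as the yellow pointer now overlaps it), and the pose is steady.

```bash
python3 -c "
from rig import finish_job; print(finish_job())"
```

```text
the job is handed in; nothing more can be done
None
```

The flap is held at the red mark with the handle bar still gripped, and I handed the job in at about 13.5 s of the 54 s allowed.

- **Stop:** I swung the flap up to the end stop, which it met at about 1.36 rad. I pressed it gently: the buffer gave about 3.3 mm, roughly 8 N, with about 7 N sideways at the wrist.
- **Mark:** Arm position puts the flap at 0.626 rad. The mark measures 0.628 rad using both cameras, 0.622 from the scene camera alone and 0.655 from the top camera alone. I went with 0.628. In the scene picture, the pointer tip fits about 0.62–0.63.
- **Last checks:** The pose stayed the same over the last 0.7 s before hand-in. The red clip's position in the picture stayed within 0.5 px. The closing check compared only the clip and pointer, not the other bench items, but the arm kept clear of them throughout.
- **Remaining disagreement:** The top camera's mark angle is about 0.03 rad higher. The arm hid the clip from that camera at the end, so I could not recheck it from there.

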